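Cap the adhesive and clamp the relined brake pad

ROBOT

A 6-joint arm with a two-finger parallel gripper is mounted at the origin on the work surface. World frame = base frame: x ahead of the robot, y to its left, z up, the work surface at z = 0. Lengths are in m, angles in degrees, forces in N, time in s.
With the tool pointing down it reaches from about 0.4 to 0.825 m from the base axis. Payload 7 kg.
Tool frame: the origin (TCP) lies at the very end of the fingers, on their centre line; the grasp point (between the pads) lies 19 mm behind it; z points along the fingers, y is the line along which they close (so a half turn about z gives the same grasp; the last joint's range is limited). The gripper opens to 88 mm and grips with 3 to 60 N. Pads are 19 mm wide; open, the fingers measure 130 mm over their backs; the gripper's body (78 mm by 193 mm) begins 47 mm behind the grasp point.
Start: joints at [84.861, 20.546, 0.682, 0, -70.136, -16.507], TCP at [0.249, 0.627, 0.227] pointing down, gripper open.
Joint ranges: [-176.03, 176.03], [-82.01, 121.73], [-58.28, 71.71], [-173.87, 95.51], [-174.79, -0.11], [-173.66, 173.66]. Speed limits (degrees/s): [136.94, 136.94, 172.46, 180, 180, 180].

INTERFACE

Orientations are given as [roll, pitch, yaw] about the fixed x, y, z axes, in that order (R = Rz(yaw) Ry(pitch) Rx(roll)).
In Python, from plant import get_state, capture, close_job, regions_of gives the robot as it stands.
- The arm moves only by the tool jog_arm, never from a script. Its argument "moves" is a list of rows, each a list of 3 entries, a list of its own where there are three numbers: the shift along the tool's x, y, z in cm, then the turn about the tool's z in degrees, then the finger opening in cm, from 0 to 8.76. A call has 1 to 12 rows; each row shifts and turns the commanded pose from where the row before left it, along the tool's axes as they then stand; what a row does not reach is not made up. A row lasts 1/8 s, in which the tool goes at most 62.5 mm and 10.7 degrees, less where a joint would pass 70% of its speed; a pose out of reach is approached as far as the arm can. A call is refused whole if a number of a shift passes 6.25 or a number of a turn 10.7, either way. A call with a gripper value outside its range is refused whole. The fingers move at their own pace and stop on an object; "newtons" is the grip in N (left out, the last holds). Time passes only in rows, so rows that do not move let the fingers close. It gives the time, the measured TCP pose, the force, the opening and the grip force at its end, in the units of the state.
- get_state(): the state, without advancing time (a new reading comes with each control period).
- capture(name): name is "side" or "top"; returns a dict with "pixels" (420x560x3 uint8, blue, green, red), "mtx" (3x3 intrinsics, pixels), "world_from_camera" (4x4, takes a point from camera to world coordinates). Camera axes: x right, y down, z forward; pixel columns grow to the right and rows downward; lengths in m; the calibration is good to about 2 mm. A picture is of the moment at which its call begins. There is no depth.
- close_job(): hands the job in; it is judged then, once.
Trained networks look in a picture, given as the dict that the camera call returned (one of the last four; its "shot" number tells which), for a name from the list of things; names that differ only in an ending like _2 or _b are one class to them, and where a whole thing is asked for, a point or a joint stands for the part that bears it (a point fixed in the world has none). Each returns a list of dicts, best first, with "confidence" (0 to 1); they miss things now and then, are a little off and sometimes report something else, mostly with a low value. They report only what shows in the picture. A call takes as long as a camera call. They do not tell look-alikes from the thing itself.
- regions_of(picture, thing): "pixels" (420x560 bool, what is visible of it) and "pixel" ([column, row] in pixels, amid what is visible of it).
The state is a dict: "time_s": time; "joints": joint angles; "qd": joint speeds; "joint_torque": joint torques, N m; "tcp_pos": TCP position; "eef_rot": TCP orientation; "contact_force": force on the tool from outside, world axes, zero at the start; "moment": the same for the moment, N m; "gripper_width": finger opening in m; "gripper_force": force on a finger pad.
Only numpy, scipy, OpenCV 4.12 (cv2) and the standard library are available. Lean on these libraries where they do the work, as an engineer would, in place of code of your own. Each camera call takes 0.05 s, during which the arm holds its last target. There are 200 camera calls.

TASK

A freshly glued motorcycle brake pad stands between the jaws of the bench-mounted bar clamp. First press shut the hinged cap of the one adhesive tube that stands open in the blue rack, then pump the clamp's orange trigger, working the clamp by its trigger alone (hands off the jaws, the bar and the brake pad), until its jaw presses the pad and the green band of the pressure gauge shows behind the moving jaw, never squeezing into the red. Finish holding the trigger squeezed with the gauge in the green, and leave the loose things lying about where they are.

Things in the scene. Friction and masses are not known exactly. Their poses are not given: they have to be found in the camera images.
- handle_grip (a point): middle of the upper part of the clamp's yellow fixed handle, an upright post 26 mm (x) x 14 mm (y), 115 mm above the sill; its top is at 135 mm and it is free to grip from 75 mm up. Frame of the clamp: z up, y along the clamp's bar; the trigger, the jaws and the brake pad lie towards -y. The clamp is bolted down; nothing else within 60 mm stands higher than 90 mm, trigger apart
- trigger_grip (a point): middle of the upper part of the orange trigger, an upright post 26 mm (x) x 10 mm (y), 115 mm above the sill, top at 135 mm. Released it stands 36 mm (centre to centre) from the handle on its -y side, so handle and trigger measure 48 mm over their outer faces; fully squeezed they measure 28 mm. Same axes as the handle
- trigger (a joint): travel of the trigger towards the handle in m: 0 released, 0.020 fully squeezed. It slides without tilting; a spring of 3.6 N (released) to 5.2 N (squeezed) returns it in about half a second
- bar (a joint): travel in m of the toothed bar with the moving jaw towards the brake pad (0 to 0.085). A pawl on the trigger catches teeth 5 mm apart: a squeeze drags the bar along with the trigger after 0 to 5 mm of idle travel, so a full pump gains about 15 mm; letting go, the pawl clicks back over the teeth and about 5 N of friction holds the bar. Moving it through the trigger takes about 9 to 17 N in all
- pad (a joint): pressure gauge: how far the sprung rubber pressure pad is pushed into the moving jaw, in m, 0 when it does not touch, end stop 0.024; spring 400 N/m. The gauge rod comes out of the back of the moving jaw by this much: first 6 mm white, then green from 6 to 16 mm, then red
- pad_face (a point): centre of the face of the sprung pad on the moving jaw (44 mm wide, 28 mm high), 72 mm above the sill; it looks towards the clamp's +y
- jaw_face (a point): centre of the face of the fixed yellow jaw, against which the brake pad is pressed; fixed to the clamp, looks towards its -y
- block_center (a point): centre of the loose brake pad (64 x 18 x 40 mm; steel plate with a dark lining), standing on the clamp's ledge 54 mm above the sill, 1 to 5 mm clear of the fixed jaw; 18 mm is measured along the clamp's y
- cap_a (a joint): angle of the cap that starts open, rad: 0 fully shut, about 0.8 to 1.3 at the start; it opens upward about its hinge and stays where it is left (about 1 N at its free edge moves it; pushing straight down on a steep cap can jam it by friction, so carry the edge round and down its arc)
- tube_a_top (a point): top centre of the (orange, open at the start) 5 mm thick cap of a white tube 23 mm across, 77 mm above the sill when shut. Frame of the fixed tube: z up; the cap's hinge lies 13.5 mm along +x and 3 mm lower, its free edge (tab end) 31 mm from the hinge towards -x when shut. The tubes stand fixed 50 mm apart along y in a blue rack; which place this tube has varies
- cap_b (a joint): angle of the cap of the second tube, rad, 0 shut (it starts shut)
- cap_c (a joint): angle of the cap of the third tube, rad, 0 shut (it starts shut)
- tube_b_top (a point): top centre of the (orange, shut) 5 mm thick cap of a white tube 23 mm across, 77 mm above the sill when shut. Frame of the fixed tube: z up; the cap's hinge lies 13.5 mm along +x and 3 mm lower, its free edge (tab end) 31 mm from the hinge towards -x when shut. The tubes stand fixed 50 mm apart along y in a blue rack
- tube_c_top (a point): top centre of the (orange, shut) 5 mm thick cap of a white tube 23 mm across, 77 mm above the sill when shut. Frame of the fixed tube: z up; the cap's hinge lies 13.5 mm along +x and 3 mm lower, its free edge (tab end) 31 mm from the hinge towards -x when shut. The tubes stand fixed 50 mm apart along y in a blue rack
- plug_mug: blue ceramic mug, 76 mm across and 88 mm high, with spark plugs sticking out to about 105 mm (bystander); origin at the centre of its underside
- cap_pot: red plastic pot of black tyre valve caps, 64 mm across and 42 mm high (bystander); origin at the centre of its underside
- gear_lever: chrome motorcycle gear lever with a rubber peg, lying flat, about 150 mm long, 20 mm high (bystander); origin at the middle of its length, underneath
- mirror: black plastic motorcycle mirror lying face up, 75 x 120 mm, 22 mm high, with a stem (bystander); origin at the centre of its underside
- grease_tin: small round tin, 60 mm across and 55 mm high (bystander); origin at the centre of its underside
- screwdriver: screwdriver lying on the sill (bystander); origin on the underside at its middle
Mind the look-alikes: they are no part of the job. Leave any turquoise or yellow look-alike of the part that bears block_center alone.

How it is judged:
By the outcome, as a careful person would: the job done as asked, in the order asked, and still so for the second after the job is handed in, while the arm keeps its last pose, push and grip.
It also fails if it takes over 58 s, if anything falls off the work surface, if the arm or the gripper's body presses on something with over 40 N, if the wrist force passes 120 N, or if a joint passes its speed limit or range.

## Working session

There is one attempt and no reset: what is moved stays moved. The work goes in short steps, Python scripts to look and compute and a tool call to move; the robot and the scene stay as the last step left them, time stands still between calls to the robot, and variables do not carry over. Pictures are saved under pics/ and viewed, at most 10 in all, crops included, and the job is handed in when it is done.

Besides the shell and the picture viewer there is one more tool, called by a JSON object that holds its "name" and its "arguments". jog_arm: Moves the arm, as the interface text tells. Its arguments: {"type":"object","properties":{"moves":{"type":"array"},"newtons":{"type":"number"}},"required":["moves"]}

```bash
mkdir -p pics; cat > h.py <<'E'
import numpy as np, cv2
from plant import *
def ray(p,uv):
    T=np.array(p["world_from_camera"]);K=np.array(p["mtx"])
    d=T[:3,:3]@np.linalg.solve(K,[uv[0],uv[1],1]);return T[:3,3],d
def atz(p,uv,z):
    o,d=ray(p,uv);return o+d*(z-o[2])/d[2]
def proj(p,X):
    T=np.linalg.inv(np.array(p["world_from_camera"]));c=T[:3,:3]@np.array(X)+T[:3,3];q=np.array(p["mtx"])@c;return q[:2]/q[2]
E
python3 - <<'E'
from h import *
ps={n:capture(n) for n in("top","side")}
for n,p in ps.items():
    cv2.imwrite(f"pics/{n}0.png",p["pixels"])
    print(n,np.round(np.array(p["world_from_camera"]),3).tolist(),np.round(p["mtx"],1).tolist())
    for t in("handle_grip","trigger","cap_a","block_center","pad_face"):
        for r in regions_of(p,t)[:4]: print(n,t,np.round(r["pixel"]),round(r["confidence"],2),r["pixels"].sum())
s=get_state();print({k:np.round(v,3).tolist() for k,v in s.items()})
E
```

```text
top [[0.009, -0.991, 0.135, 0.362], [-1.0, -0.01, -0.008, 0.02], [0.009, -0.135, -0.991, 1.436], [0.0, 0.0, 0.0, 1.0]] [[505.8, 0.0, 275.0], [0.0, 505.8, 205.8], [0.0, 0.0, 1.0]]
top handle_grip [228. 210.] 0.91 2534
top handle_grip [237. 207.] 0.69 191
top trigger [206. 204.] 0.51 60
top cap_a [384. 215.] 0.48 21
top block_center [230. 274.] 0.61 144
top block_center [235. 207.] 0.6 177
top block_center [196. 249.] 0.58 146
side [[0.956, -0.139, 0.259, 0.331], [-0.293, -0.514, 0.806, -0.686], [0.021, -0.847, -0.532, 0.578], [0.0, 0.0, 0.0, 1.0]] [[398.9, 0.0, 279.9], [0.0, 398.9, 211.6], [0.0, 0.0, 1.0]]
side handle_grip [261. 227.] 0.98 2151
side trigger [299. 309.] 0.65 136
side trigger [256. 178.] 0.51 253
side cap_a [320. 358.] 0.79 232
side cap_a [367. 250.] 0.56 1724
side cap_a [298. 308.] 0.54 161
side cap_a [262. 229.] 0.34 2124
side block_center [257. 207.] 0.92 408
side block_center [205. 208.] 0.67 298
side block_center [191. 233.] 0.63 193
side pad_face [260. 219.] 0.5 143
{'time_s': 0.6, 'joints': [84.862, 20.546, 0.682, 0.0, -70.136, -16.507], 'qd': [0.021, 0.021, -0.12, 0.046, 0.039, 0.001], 'joint_torque': [0.0, -58.199, 29.318, 7.0, 0.012, -0.0], 'tcp_pos': [0.249, 0.627, 0.227], 'eef_rot': [180.0, -0.0, -21.645], 'contact_force': [-1.047, -0.724, 0.129], 'moment': [-0.011, 0.015, -0.004], 'gripper_force': 0.0, 'gripper_width': 0.088}
```

View pics/top0.png

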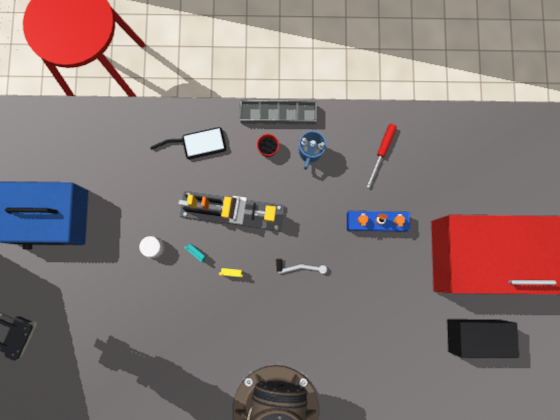

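View pics/side0.png

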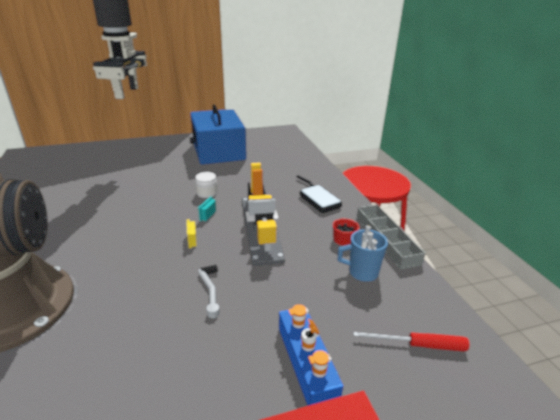

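Top: the clamp spans pixels (182–285, 190–230), the rack is at (378,220), and its middle tube at (382,219) looks open. Side: the rack is at (308,345) and the clamp at (262,215). Candidates for the brake pad: grey/dark between the jaws (237,207), turquoise (195,252), yellow (231,272). I choose the one between the jaws. Candidates for the open cap: the three orange caps at top (363/382/400, 219), of which the middle one is open. One crop to check.

```bash
python3 - <<'E'
import cv2,numpy as np
t=cv2.imread("pics/top0.png");s=cv2.imread("pics/side0.png")
R=lambda i,a,b,c,d,w,h:cv2.resize(i[b:d,a:c],(w,h),interpolation=cv2.INTER_CUBIC)
# clamp top 175..295 x 180..240 (x6.66); rack top 340..415x200..240 ; side clamp ; side rack
a=R(t,175,185,295,240,800,300*550//450) 
b=R(t,340,205,415,235,400,160);c=R(s,265,295,345,405,200,233);d=R(s,225,150,305,265,200,233)
im=np.zeros((600,800,3),np.uint8);im[:366]=a[:366];im[367:367+160,:400]=b;im[367:600,400:600]=c;im[367:600,600:800]=d
cv2.imwrite("pics/crop1.png",im)
E
```

```text
(no output)
```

View pics/crop1.png

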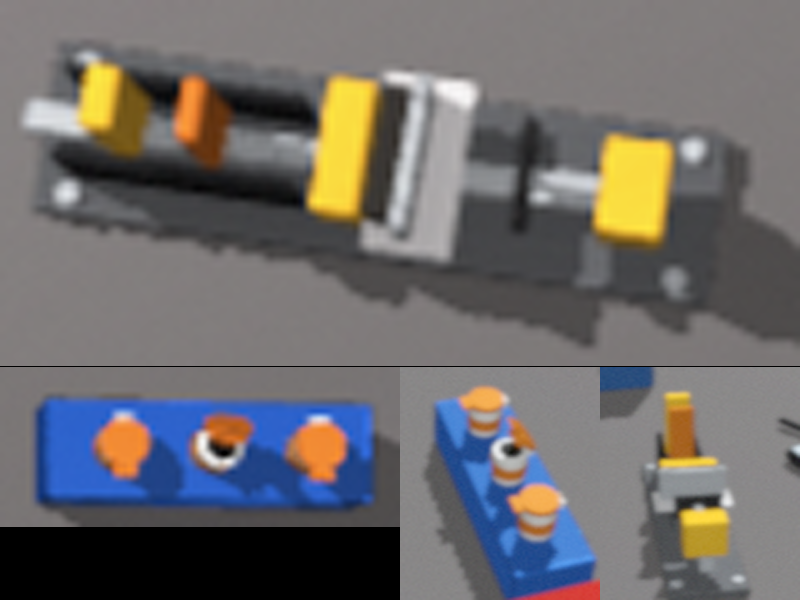

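The crop shows that the middle tube is the open one, with its dark mouth visible and its cap raised towards +x. The clamp order towards −y is handle, trigger, fixed jaw, brake pad (dark lining and plate), a gap, sprung pad, moving jaw.

```bash
python3 - <<'E'
from h import *
p=capture("top");h=cv2.cvtColor(p["pixels"],cv2.COLOR_BGR2HSV)
for nm,lo,hi,roi,z in(("orange",(5,150,120),(18,255,255),(340,200,415,240),.077),("yellow",(19,120,60),(32,255,255),(175,180,290,240),.135),("orangeT",(5,150,60),(18,255,255),(175,180,290,240),.135)):
    m=cv2.inRange(h,lo,hi);k=np.zeros_like(m);a,b,c,d=roi;k[b:d,a:c]=m[b:d,a:c]
    n,l,st,ce=cv2.connectedComponentsWithStats(k)
    for i in range(1,n):
        if st[i,4]>8: print(nm,st[i].tolist(),ce[i].round(1),atz(p,ce[i],z).round(4))
m=cv2.inRange(h,(105,150,60),(125,255,255));m2=np.zeros_like(m);m2[200:240,340:415]=m[200:240,340:415]
r=cv2.minAreaRect(cv2.findNonZero(m2));print("rack",r,[atz(p,q,.03).round(4).tolist() for q in cv2.boxPoints(r)])
f=lambda x,y:(175+x/6.667,185+y/6.655)
for q in((101,95),(192,106)):print(atz(p,f(*q),.135).round(4))
A,B=atz(p,f(60,45),.005),atz(p,f(745,135),.005);print("clampyaw",np.degrees(np.arctan2(*(A-B)[:2])))
s=capture("side")
for X in(atz(p,f(101,95),.135),atz(p,f(192,106),.135)):print(proj(s,X).round(1))
hs=cv2.cvtColor(s["pixels"],cv2.COLOR_BGR2HSV)
for nm,lo,hi in(("yel",(21,120,60),(32,255,255)),("or",(5,150,60),(20,255,255))):
    k=cv2.inRange(hs,lo,hi);n,l,st,ce=cv2.connectedComponentsWithStats(k)
    for i in range(1,n):
        if st[i,4]>8:print(nm,st[i].tolist(),ce[i].round(1))
E
```

```text
orange [358, 215, 10, 10, 70] [362.6 219.5] [ 0.5127 -0.2288  0.077 ]
orange [379, 215, 8, 5, 29] [382.4 216.6] [ 0.5211 -0.2826  0.077 ]
orange [395, 216, 9, 10, 68] [399.5 220.1] [ 0.5119 -0.3288  0.077 ]
yellow [187, 194, 10, 15, 109] [191.5 200.9] [0.5503 0.2262 0.135 ]
yellow [221, 196, 12, 23, 185] [226.3 207.1] [0.5351 0.1354 0.135 ]
yellow [264, 205, 12, 17, 170] [269.5 213.2] [0.5203 0.0233 0.135 ]
orangeT [201, 197, 9, 13, 77] [204.8 202.4] [0.5466 0.1916 0.135 ]
rack ((377.9999694824219, 220.5), (61.99999237060547, 18.999996185302734), -0.0) [[0.4879, -0.1933, 0.03], [0.5414, -0.1939, 0.03], [0.5432, -0.3683, 0.03], [0.4896, -0.3669, 0.03]]
[0.5546 0.2297 0.135 ]
[0.5506 0.1942 0.135 ]
clampyaw 6.978519926061639
[255.3 162.9]
[257.2 168.9]
yel [251, 163, 10, 6, 57] [255.4 165.5]
yel [248, 194, 23, 5, 90] [259.4 196.4]
yel [257, 219, 19, 25, 419] [266.2 231. ]
yel [187, 220, 9, 28, 217] [191.1 233.4]
or [250, 168, 14, 27, 277] [256.6 182.1]
or [291, 305, 14, 11, 112] [298.  310.3]
or [294, 321, 9, 4, 23] [298.  322.6]
or [310, 321, 8, 13, 57] [313.1 327.5]
or [303, 344, 10, 4, 25] [307.7 345.5]
or [310, 352, 18, 13, 161] [318.9 358.2]
or [314, 369, 11, 5, 30] [318.8 371.4]
```

{"name": "jog_arm", "arguments": {"moves": [[[0,0,0],-7.2,0],[[0,0,0],-7.2,0],[[0,0,0],-7.2,0],[[3.5,5,0],0,0],[[3.5,5,0],0,0],[[3.5,5,0],0,0],[[3.5,5,0],0,0],[[3.5,5,0],0,0],[[3,5,0],0,0],[[2,5.8,0],0,0],[[2,5.8,0],0,0],[[2,5.8,0],0,0]], "newtons": 20}}

```text
time_s: 2.2
tcp_pos: [0.514, 0.1513, 0.227]
eef_rot: [-180.0, -0.0, -0.0]
contact_force: [0.7, -0.3, 1.9]
gripper_width: 0.0003
gripper_force: 0.0
```

{"name": "jog_arm", "arguments": {"moves": [[[0.8,6,0],0,0],[[0.8,6,0],0,0],[[0.8,6,0],0,0],[[0.8,6,0],0,0],[[0.7,6,0],0,0],[[0,5,0.5],0,0],[[0,3.5,3],0,0],[[0,2,3],0,0],[[0,0,0],0,0]]}}

```text
time_s: 3.32
tcp_pos: [0.5504, -0.2528, 0.1589]
eef_rot: [-179.9, 0.3, -0.2]
contact_force: [-0.1, 1.1, -0.2]
gripper_width: 0.0004
gripper_force: 0.0
```

```bash
python3 - <<'E'
from h import *
print(get_state()["tcp_pos"])
o=[]
for n,r in(("top",(340,180,440,255)),("side",(260,270,360,405))):
    p=capture(n);a,b,c,d=r;cv2.imwrite(f"pics/{n}1full.png",p["pixels"])
    o.append(cv2.resize(p["pixels"][b:d,a:c],None,fx=4,fy=4,interpolation=cv2.INTER_CUBIC)); print(n,proj(p,get_state()["tcp_pos"]))
H=max(i.shape[0] for i in o);o=[cv2.copyMakeBorder(i,0,H-i.shape[0],0,0,0) for i in o]
cv2.imwrite("pics/c2.png",np.hstack(o))
E
```

```text
[ 0.55040002 -0.25281992  0.15894307]
top [377.54336965 200.87836805]
side [328.352024   274.29019961]
```

View pics/c2.png

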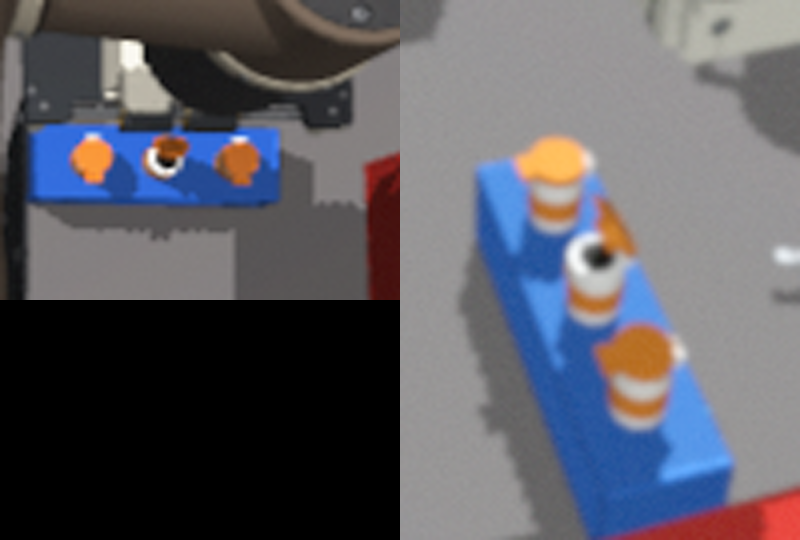

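The picture shows the middle cap standing steep on the +x side, top crop (170,150) and side crop (615,228). The tool is behind it and needs about 25 mm more towards −y.

{"name": "jog_arm", "arguments": {"moves": [[[0,1.3,2],0,0],[[0,1.2,2],0,0],[[0,0,0],0,0],[[0,0,0],0,0]]}}

```text
time_s: 3.92
tcp_pos: [0.5533, -0.2763, 0.1233]
eef_rot: [180.0, -0.1, 0.0]
contact_force: [0.6, 0.1, 0.5]
gripper_width: 0.0004
gripper_force: 0.0
```

{"name": "jog_arm", "arguments": {"moves": [[[0,0.2,3.1],0,0],[[0,0,0],0,0],[[-1,0,0],0,0],[[-1,0,0],0,0],[[-0.9,0,0],0,0],[[-0.8,0,0.4],0,0],[[-0.4,0,0.5],0,0],[[0,0,0],0,0],[[0,0,0],0,0]]}}

```text
time_s: 5.05
tcp_pos: [0.5113, -0.2789, 0.0813]
eef_rot: [-180.0, 0.0, -0.0]
contact_force: [0.0, 0.2, -0.2]
gripper_width: 0.0004
gripper_force: 0.0
```

Now press down gently.

{"name": "jog_arm", "arguments": {"moves": [[[-0.2,0,0.3],0,0],[[0,0,0.2],0,0],[[0,0,0],0,0],[[0,0,0],0,0]]}}

```text
time_s: 5.55
tcp_pos: [0.5093, -0.2789, 0.0772]
eef_rot: [180.0, -0.0, -0.0]
contact_force: [-2.1, 1.5, 7.7]
gripper_width: 0.0002
gripper_force: 3.7
```

{"name": "jog_arm", "arguments": {"moves": [[[0,0,0.1],0,0],[[0,0,0],0,0],[[0,0,-3],0,0],[[0,0,-5],0,0],[[0,0,-5],0,0],[[0,-5.9,-0.5],0,4],[[0,-6,0],0,6.2],[[0,-6,0],0,6.2],[[0,-6,0],0,6.2],[[0,-6,0],0,6.2]], "newtons": 20}}

```text
time_s: 6.8
tcp_pos: [0.5091, 0.0221, 0.2106]
eef_rot: [-180.0, -0.0, -0.0]
contact_force: [1.8, 0.3, -0.1]
gripper_width: 0.0448
gripper_force: 0.0
```

```bash
python3 - <<'E'
from h import *
s=get_state();print(s["tcp_pos"])
o=[]
for n,r in(("top",(340,180,440,255)),("side",(260,270,360,405))):
    p=capture(n);a,b,c,d=r
    o.append(cv2.resize(p["pixels"][b:d,a:c],None,fx=4,fy=4,interpolation=cv2.INTER_CUBIC))
H=max(i.shape[0] for i in o);o=[cv2.copyMakeBorder(i,0,H-i.shape[0],0,0,0) for i in o]
cv2.imwrite("pics/c3.png",np.hstack(o))
E
```

```text
[0.50910837 0.02206312 0.21064885]
```

View pics/c3.png

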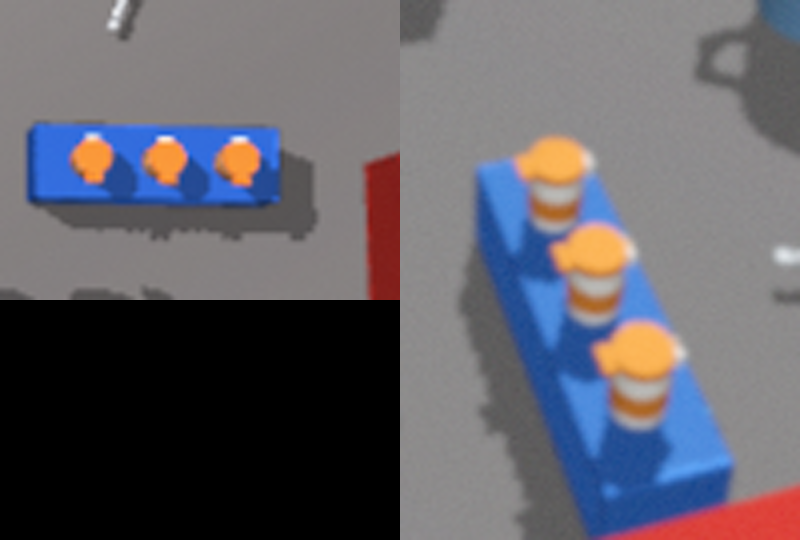

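The middle cap is now shut: all three look alike at top crop (165,160) and side crop (595,250). On to the clamp.

{"name": "jog_arm", "arguments": {"moves": [[[1.2,-5.5,0],0,6.4],[[1.2,-5.5,0],0,6.4],[[1.2,-5,0],0,6.4],[[0.4,-2,0],7,6.4],[[0,0,0],0,6.4],[[0,0,0],0,6.4]], "newtons": 30}}

```text
time_s: 7.65
tcp_pos: [0.5494, 0.1993, 0.2103]
eef_rot: [180.0, 0.0, -7.0]
contact_force: [0.7, -0.3, -0.3]
gripper_width: 0.0641
gripper_force: 0.0
```

```bash
python3 - <<'E'
from h import *
s=get_state();print(s["tcp_pos"],s["eef_rot"],s["gripper_width"])
c=np.array(s["tcp_pos"]);a=np.radians(7);X=np.array([np.cos(a),-np.sin(a)]);Y=np.array([np.sin(a),np.cos(a)])
d=np.array([.552,.212])-c[:2];print("tool shift cm",d@X*100,-(d@Y)*100)
o=[]
for n,r in(("top",(170,170,300,245)),("side",(215,130,315,270))):
    p=capture(n);a,b,e,f=r
    o.append(cv2.resize(p["pixels"][b:f,a:e],None,fx=3.4,fy=3.4,interpolation=cv2.INTER_CUBIC))
H=max(i.shape[0] for i in o);o=[cv2.copyMakeBorder(i,0,H-i.shape[0],0,0,0) for i in o]
cv2.imwrite("pics/c4.png",np.hstack(o))
E
```

```text
[0.54938642 0.19934143 0.21025023] [ 1.79968738e+02  3.56420107e-02 -6.96071901e+00] 0.06406434482460152
tool shift cm 0.10514088496958209 -1.2882725520833909
```

View pics/c4.png

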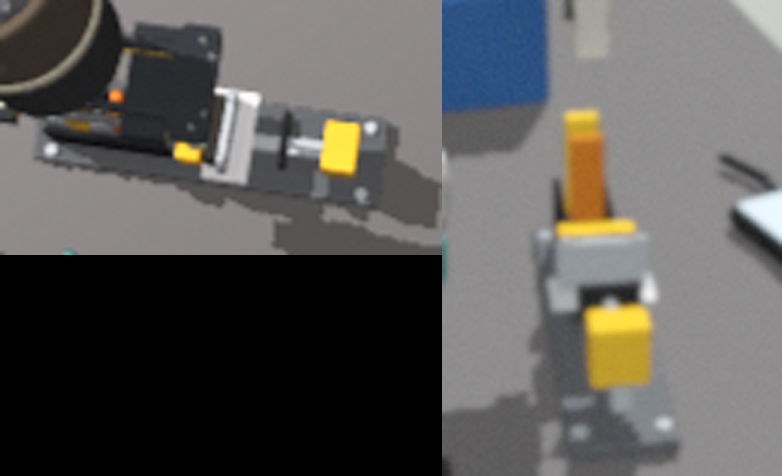

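The moving jaw (top crop 340,148) and sprung pad (285,140) stay visible, and the handle and trigger are free from above. Descend.

{"name": "jog_arm", "arguments": {"moves": [[[0.1,-1.3,2],0,6.4],[[0,0,3],0,6.4],[[0,0,1.5],0,6.4],[[0,0,1.5],0,6.4],[[0,0,1.5],0,6.4],[[0,0,1.8],0,6.4],[[0,0,0],0,6.4]]}}

```text
time_s: 8.62
tcp_pos: [0.5516, 0.2123, 0.0963]
eef_rot: [179.9, 0.1, -7.1]
contact_force: [0.6, 0.4, 0.3]
gripper_width: 0.0641
gripper_force: 0.0
```

{"name": "jog_arm", "arguments": {"moves": [[[0,0,0],0,5],[[0,0,0],0,5],[[0,0,0],0,4.8],[[0,-0.2,0],0,4.4],[[0,-0.2,0],0,4],[[0,-0.2,0],0,3.6],[[0,-0.2,0],0,3.2],[[0,-0.2,0],0,2.8],[[0,0,0],0,2.8],[[0,0,0],0,2.8]]}}

```text
time_s: 9.88
tcp_pos: [0.5538, 0.2228, 0.0981]
eef_rot: [180.0, -0.0, -7.0]
contact_force: [-0.0, -3.3, 4.4]
gripper_width: 0.0285
gripper_force: 8.6
```

```bash
cat > m.py <<'E'
from h import *
p=capture("top");I=cv2.resize(p["pixels"],None,fx=1,fy=1);h=cv2.cvtColor(I,cv2.COLOR_BGR2HSV)
m=cv2.inRange(h,(19,120,60),(32,255,255));k=np.zeros_like(m);k[185:235,180:300]=m[185:235,180:300]
n,l,st,ce=cv2.connectedComponentsWithStats(k)
for i in range(1,n):
    if st[i,4]>8:print("top",st[i].tolist(),ce[i].round(2),atz(p,ce[i],.09).round(4))
g=cv2.inRange(h,(40,80,40),(85,255,255))[185:235,200:300];r=cv2.inRange(h,(0,130,60),(10,255,255))[185:235,235:300];print("green",g.sum()//255,"red",r.sum()//255)
s=capture("side");cv2.imwrite("pics/s.png",s["pixels"]);cv2.imwrite("pics/t.png",p["pixels"])
hs=cv2.cvtColor(s["pixels"],cv2.COLOR_BGR2HSV)
g=cv2.inRange(hs,(40,80,40),(85,255,255))[150:300,225:305];print("sgreen",g.sum()//255)
q=get_state();print(q["time_s"],q["tcp_pos"],q["gripper_width"],q["gripper_force"],q["contact_force"])
E
python3 m.py
```

```text
top [223, 197, 10, 22, 119] [227.9  207.55] [0.5398 0.1352 0.09  ]
top [257, 204, 12, 17, 170] [262.55 212.2 ] [0.5282 0.042  0.09  ]
green 0 red 0
sgreen 0
9.975 [0.55381403 0.22276007 0.09812115] 0.028023812090230596 8.54506753385067 [-1.26700033 -3.56561207  5.07785874]
```

{"name": "jog_arm", "arguments": {"moves": [[[0,0.5,0],0,4.2],[[0,0.5,0],0,5.6],[[0,0,0],0,5.6],[[0,0,0],0,5.6],[[0,0,0],0,5.6],[[0,0,0],0,5.6],[[0,-0.2,0.1],0,4.4],[[0,-0.3,0],0,3.9],[[0,-0.3,0],0,3.3],[[0,-0.2,0],0,2.8],[[0,0,0],0,2.8],[[0,0,0],0,2.8]]}}

```text
time_s: 11.48
tcp_pos: [0.5535, 0.2228, 0.0965]
eef_rot: [180.0, -0.0, -7.0]
contact_force: [2.0, -3.4, -0.1]
gripper_width: 0.028
gripper_force: 8.8
```

```bash
python3 m.py
```

```text
top [224, 197, 9, 22, 116] [227.98 207.5 ] [0.54   0.1349 0.09  ]
top [252, 203, 12, 18, 169] [257.27 211.54] [0.5298 0.0562 0.09  ]
green 0 red 0
sgreen 0
11.575 [0.55353825 0.22280135 0.0964881 ] 0.028009268935332204 8.719342052936554 [ 1.73671446 -3.50697503 -0.18572284]
```

```bash
python3 - <<'E'
import cv2,numpy as np
a=cv2.imread("pics/t.png")[185:235,205:295];b=cv2.imread("pics/s.png")[185:265,235:295]
a=cv2.resize(a,None,fx=5.5,fy=5.5,interpolation=cv2.INTER_CUBIC);b=cv2.resize(b,None,fx=5,fy=5,interpolation=cv2.INTER_CUBIC)
a=cv2.copyMakeBorder(a,0,b.shape[0]-a.shape[0],0,0,0);cv2.imwrite("pics/c5.png",np.hstack([a,b]))
E
```

```text
(no output)
```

View pics/c5.png

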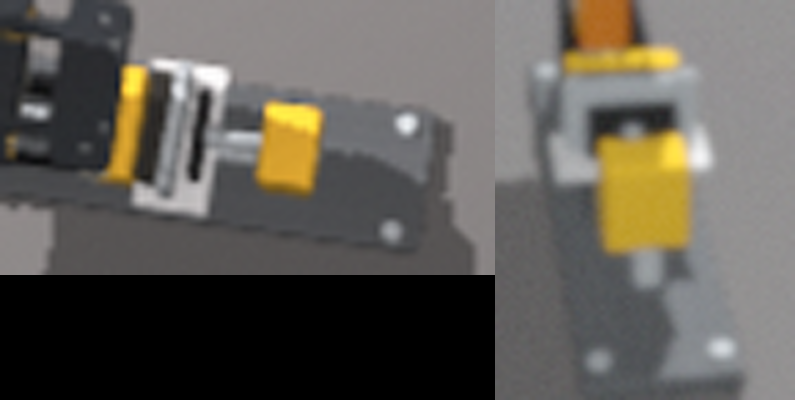

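The sprung pad (195,135) is about 8 mm short of the brake pad's plate (178,135). Another full pump of about 15 mm stays safely short of red.

{"name": "jog_arm", "arguments": {"moves": [[[0,0.5,0],0,4.2],[[0,0.5,0],0,5.6],[[0,0,0],0,5.6],[[0,0,0],0,5.6],[[0,0,0],0,5.6],[[0,0,0],0,5.6],[[0,-0.2,0],0,4.4],[[0,-0.3,0],0,3.9],[[0,-0.3,0],0,3.3],[[0,-0.2,0],0,2.8],[[0,0,0],0,2.8],[[0,0,0],0,2.8]]}}

```text
time_s: 13.08
tcp_pos: [0.5535, 0.2227, 0.0965]
eef_rot: [180.0, 0.0, -7.0]
contact_force: [0.4, -2.6, 0.4]
gripper_width: 0.0283
gripper_force: 11.3
```

```bash
python3 m.py; python3 - <<'E'
import cv2,numpy as np
a=cv2.imread("pics/t.png")[185:235,205:295];b=cv2.imread("pics/s.png")[185:265,235:295]
a=cv2.resize(a,None,fx=5.5,fy=5.5,interpolation=cv2.INTER_CUBIC);b=cv2.resize(b,None,fx=5,fy=5,interpolation=cv2.INTER_CUBIC)
a=cv2.copyMakeBorder(a,0,b.shape[0]-a.shape[0],0,0,0);cv2.imwrite("pics/c6.png",np.hstack([a,b]))
E
```

```text
top [224, 197, 8, 22, 101] [227.67 207.14] [0.5409 0.1358 0.09  ]
top [246, 203, 12, 17, 171] [251.64 210.71] [0.5319 0.0713 0.09  ]
green 0 red 0
sgreen 0
13.175 [0.55349592 0.22275147 0.09650792] 0.02833430976507929 11.144849807024002 [ 1.32871796 -3.07986775  0.17161361]
```

View pics/c6.png

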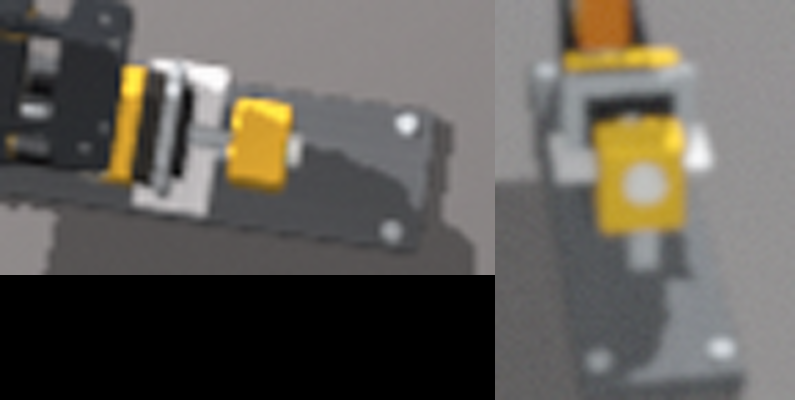

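The gauge rod shows about 5 mm of white behind the jaw (295,150), and the grip force is up by 2.5 N, about 6 mm. The last squeeze needs about 5 mm more bar travel, so I go to an opening of about 38 mm.

{"name": "jog_arm", "arguments": {"moves": [[[0,0.5,0],0,4.2],[[0,0.5,0],0,5.6],[[0,0,0],0,5.6],[[0,0,0],0,5.6],[[0,0,0],0,5.6],[[0,0,0],0,5.6],[[0,-0.2,0],0,4.4],[[0,-0.3,0],0,4.1],[[0,0,0],0,3.9],[[0,0,0],0,3.8],[[0,0,0],0,3.8],[[0,0,0],0,3.8]]}}

```text
time_s: 14.68
tcp_pos: [0.5529, 0.2178, 0.0965]
eef_rot: [180.0, 0.0, -7.0]
contact_force: [0.2, -3.0, -0.8]
gripper_width: 0.0384
gripper_force: 12.4
```

```bash
python3 m.py; python3 - <<'E'
import cv2,numpy as np
a=cv2.imread("pics/t.png")[185:235,205:295];b=cv2.imread("pics/s.png")[185:265,235:295]
a=cv2.resize(a,None,fx=5.5,fy=5.5,interpolation=cv2.INTER_CUBIC);b=cv2.resize(b,None,fx=5,fy=5,interpolation=cv2.INTER_CUBIC)
a=cv2.copyMakeBorder(a,0,b.shape[0]-a.shape[0],0,0,0);cv2.imwrite("pics/c7.png",np.hstack([a,b]))
E
```

```text
top [226, 197, 6, 22, 58] [228.59 207.52] [0.5399 0.1333 0.09  ]
top [244, 202, 13, 18, 169] [250.14 210.53] [0.5324 0.0754 0.09  ]
green 8 red 0
sgreen 0
14.775 [0.55282864 0.21778614 0.09649795] 0.038178699256544706 12.369792759418488 [ 1.15213393 -2.84098178 -0.60263459]
```

View pics/c7.png

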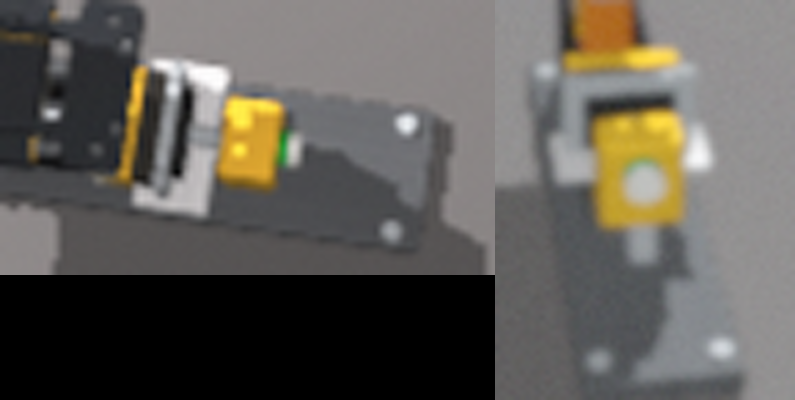

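Green now shows behind the jaw (285,150), with white outermost, about 9–10 mm in all. I squeeze slightly further to centre it in the green, and hold.

{"name": "jog_arm", "arguments": {"moves": [[[0,-0.1,0],0,3.7],[[0,0,0],0,3.65],[[0,0,0],0,3.65],[[0,0,0],0,3.65],[[0,0,0],0,3.65],[[0,0,0],0,3.65],[[0,0,0],0,3.65],[[0,0,0],0,3.65]]}}

```text
time_s: 15.78
tcp_pos: [0.5529, 0.2186, 0.0965]
eef_rot: [180.0, 0.0, -7.1]
contact_force: [1.6, -4.8, -0.1]
gripper_width: 0.0369
gripper_force: 12.1
```

```bash
python3 m.py
```

```text
top [225, 197, 7, 22, 66] [228.48 207.48] [0.54   0.1336 0.09  ]
top [244, 202, 12, 18, 169] [249.58 210.57] [0.5322 0.0769 0.09  ]
green 13 red 0
sgreen 1
15.875 [0.55292584 0.2185563  0.09651251] 0.036533475602297985 12.12676540017128 [ 1.64053018 -4.96123943 -0.53906651]
```

```bash
python3 -c "from plant import *;print(close_job())"
```

```text
the job is handed in; nothing more can be done
None
```

I pressed the middle tube's open cap shut. I then pumped the clamp by its trigger alone until the gauge stood at about 11 mm, inside the green (6–16 mm) with no red showing, and handed the job in with the trigger held squeezed.

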